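# Open the lock-wire dispenser and load a new spool

### The job

The bench dispenser needs a fresh spool of lock wire. Its domed lid is held by a bayonet that is turned home by a different amount every time: ease the lid round anticlockwise (seen from above), without forcing anything, until it comes free at its stop, then lift it off by its knob and stand it right way up on the bench, clear of the dispenser. Then put the spool over the spindle so that it sits right down; set both down rather than dropping them, and leave the other things lying where they are.

Things in the scene. Friction and masses are not known exactly. Their poses are not given: they have to be found in the camera images.
- pan: the dispenser: round grey pan screwed to the bench, 96 mm outside, 89 mm inside, rim 40 mm high. Origin on its axis at bench height. On the axis a 14 mm spindle, tip at 76 mm. Three screw feet reach 74 mm from the axis, 12 mm high. Cleats round its rim, hidden under the lid, hold the lid's lugs down; where their gaps lie cannot be seen. Turned home, the lid lifts only 2.5 mm
- lid: loose metal lid, 0.38 kg: skirt 118 mm wide, 17 mm high; dome 94 mm wide, top 61 mm above the lower edge. Origin on the axis at the lower edge (26 mm up while on the pan). x points through its ear: 14-17 mm wide, 10 mm high, flush with the lower edge, from 59 to 93 mm off the axis. Frees when turned 45-90 degrees anticlockwise to a solid stop; must rise 55 mm to clear the spindle; 2 mm side play
- lid_knob: the lid's black mushroom knob, part of the lid: origin on the lid's axis where the knob stands on the dome (61 mm above the lid's lower edge). Round, 30 mm in diameter from 10 to 28 mm above this origin, on a neck of 16 mm diameter; top at 30 mm
- spool: loose spool wound with wire, standing upright on the bench: two grey flanges 56 mm in diameter and 5 mm thick, 60 mm high overall, about 0.3 kg, with a through bore of 19 mm. Origin at the centre of its underside, z up; it is the same either way up
- spool_top (a point): centre of the spool's upper face, 60 mm above spool's origin
- spindle_foot (a point): the point on the pan's axis, 8 mm above the bench, where the centre of the spool's underside lies when it sits right down on the spindle's collar
- spring: bystander: coil spring lying on the bench, 59 mm long, 18 mm thick; origin under its middle, length along its y axis
- screwdriver: bystander: screwdriver lying on the bench, 215 mm long, handle 26 mm thick; origin under its middle, handle along its +y axis
- plug_gauge: bystander: round gauge lying on the bench, 99 mm long, 22 mm thick; origin under its middle, length along the y axis
- paste_tin: bystander: round tin standing on the bench, 70 mm in diameter, 55 mm high; origin at the centre of its underside

How it is judged:
On the way, in this order (a step that is already met when the one before it is completed fails the run):
1. the lid is lifted off the pan by its knob (z of lid in the frame of pan above 0.06 m and contact force between the fingers and lid_knob above 0.5 N), for 0.1 s.
2. the lid stands right way up on the bench, clear of the pan, let go (height (world z) of lid below 0.008 m and angle between lid's own z axis and vertical below 0.1 rad and horizontal distance between lid and pan above 0.115 m and contact force between the fingers and lid below 0.1 N), for 0.2 s.
At the end, for the whole second after the job is handed in: The lid rests flat on the bench, knob up (tilt under 0.1 rad), its axis more than 115 mm from the pan's; the spool, either way up, is over the spindle within 6 mm of its axis and within 4 mm of fully down; lid and spool are at rest and do not touch each other (height (world z) of lid below 0.008 m and angle between lid's own z axis and vertical below 0.1 rad and horizontal distance between lid and pan above 0.115 m and linear speed of each of lid, spool below 0.02 m/s and ((horizontal distance between spool and spindle_foot below 0.006 m and z of spool in the frame of spindle_foot below 0.004 m) or (horizontal distance between spool_top and spindle_foot below 0.006 m and z of spool_top in the frame of spindle_foot below 0.004 m)) and contact force between spool and lid below 0.1 N).
It fails at once if lid or bayonet forced: more than 80 N between lid and pan (contact force between lid and pan above 80 N).
It fails at once if the lid is dropped or thrown (moves faster than 0.6 m/s without being held) (linear speed of lid above 0.6 m/s and contact force between the fingers and lid below 0.1 N).
It fails at once if the spool is dropped or thrown (moves faster than 0.6 m/s without being held) (linear speed of spool above 0.6 m/s and contact force between the fingers and spool below 0.1 N).
It fails at once if a bystander is moved by more than 20 mm (distance of any of spring, screwdriver, plug_gauge, paste_tin from where it was at the start of the episode above 0.02 m).
It also fails if it takes over 72 s, if anything falls off the work surface, if the arm or the gripper's body presses on something with over 40 N, if the wrist force passes 120 N, or if a joint passes its speed limit or range.

### The arm

A 6-joint arm with a two-finger parallel gripper is mounted at the origin on a cart in front of the work surface, level with it; the furniture and walls round the work are solid. World frame = base frame: x ahead of the robot, y to its left, z up, the work surface at z = 0. Lengths are in m, angles in rad, forces in N, time in s.
With the tool pointing down it reaches from about 0.35 to 1 m from the base axis. Payload 7.1 kg.
Tool frame: the origin (TCP) lies between the finger pads; the fingertips stand 22 mm ahead of it and the grasp point (between the pads) lies 3 mm ahead of it; z points along the fingers, y is the line along which they close (so a half turn about z gives the same grasp; the last joint's range is limited). The gripper opens to 85 mm and grips with 20 to 120 N. Pads are 22 mm wide; open, the fingers measure 114 mm over their backs; the gripper's body (76 mm by 85 mm) begins 54 mm behind the grasp point. The pads swing forward as they close: fully open they stand 13 mm farther back than shut.
Start: joints at [1.194, 0.423, 1.63, -0, 1.089, -0.019], TCP at [0.219, 0.585, 0.253] pointing down, gripper open.
Joint ranges: [-3, 3], [-0.9, 2.11], [0.09, 2.58], [-1.31, 4.45], [0.11, 2.69], [-2.54, 2.54]. Speed limits (rad/s): [2.39, 2.39, 3.01, 3.14, 3.14, 3.14].

### API

Orientations are given as a rotation vector (axis times angle).
In Python, from rig import manip gives the robot as it stands. The module is installed in compiled form; this text tells all that it offers. Calls block until the motion is done:
- manip.move_to(position, orientation): joint-space move of the TCP to a pose.
- manip.servo_line(position, orientation=None, rate=0.15): straight line of the TCP; orientation=None keeps the orientation; rate is the mean speed in m/s.
- manip.set_joints(angles): joint-space move.
- manip.command_gripper(opening, f_grip=None): finger opening in m; f_grip is the grip in N (None keeps the last); returns when the fingers have stopped.
- manip.hold(seconds).
- manip.solve_ik(position, orientation): joint angles nearest the present ones, or None.
- manip.camera(name): name is "scene" or "top" or "wrist"; returns a dict with "image" (384x512x3 uint8, red, green, blue), "fx", "fy", "cx", "cy" (pixels), "cam_to_world" (4x4, takes a point from camera to world coordinates); the wrist camera has in their place "mount" (4x4, takes a point from camera to tool coordinates, whose origin is the TCP and whose axes are the flange's). Camera axes: x right, y down, z forward; pixel columns grow to the right and rows downward; lengths in m; the calibration is good to about 2 mm. A picture is of the moment at which its call begins: read the wrist's pose just before it. There is no depth.
A pose or a line that the arm cannot do raises manip.IKError and nothing moves.
- manip.sign_off(): hands the job in; it is judged then, once.
Readings, each from a call of its own:
- manip.get_time(): time.
- manip.get_joint_positions(): joint angles.
- manip.get_joint_vel(): joint speeds.
- manip.get_tau(): joint torques, N m.
- manip.get_position(): TCP position.
- manip.get_ee_rot(): TCP orientation.
- manip.get_contact_force(): force on the tool from outside, world axes, zero at the start.
- manip.get_torque(): the same for the moment, N m.
- manip.get_width(): finger opening in m.
- manip.get_grip_force(): force on a finger pad.
Only numpy, scipy, OpenCV 4.12 (cv2) and the standard library are available. Lean on these libraries where they do the work, as an engineer would, in place of code of your own. Each camera call takes 0.05 s, during which the arm holds its last target. There are 200 camera calls.

## Working session

There is one attempt and no reset: what is moved stays moved. The work goes in short steps, each a Python script; the robot and the scene stay as the last script left them, time stands still between calls to the robot, and variables do not carry over. Pictures are saved under pics/ and viewed, at most 10 in all, crops included, and the job is handed in when it is done.

```bash
mkdir -p pics; cat > h.py <<'E'
import numpy as np, cv2
from rig import manip as m
from scipy.spatial.transform import Rotation as R
def cam(n):
    if n=="wrist":
        p=np.array(m.get_position()); r=R.from_rotvec(m.get_ee_rot()).as_matrix()
        c=m.camera(n); T=np.eye(4);T[:3,:3]=r;T[:3,3]=p; c["cam_to_world"]=T@np.array(c["mount"])
    else: c=m.camera(n)
    return c
def save(c,f): cv2.imwrite(f,c["image"][:,:,::-1])
def ray(c,u,v,z):
    T=np.array(c["cam_to_world"]); d=T[:3,:3]@np.array([(u-c["cx"])/c["fx"],(v-c["cy"])/c["fy"],1]); o=T[:3,3]
    return o+d*(z-o[2])/d[2]
def proj(c,p):
    q=np.linalg.inv(np.array(c["cam_to_world"]))@np.append(p,1); return c["cx"]+c["fx"]*q[0]/q[2], c["cy"]+c["fy"]*q[1]/q[2]
def down(a): # tool z down, tool x at world angle a
    return (R.from_euler('z',a)*R.from_euler('x',np.pi)).as_rotvec()
E
python3 - <<'E'
from h import *
for n in ("top","scene"):
    c=cam(n); save(c,f"pics/{n}0.png"); print(n,c["fx"],c["cx"],c["cy"],np.round(c["cam_to_world"],3).tolist())
print(m.get_ee_rot(), R.from_rotvec(m.get_ee_rot()).as_matrix().round(2).tolist(), m.get_time())
E
```

```text
top 498.2810429695756 243.76243878998483 194.61577395016647 [[-0.019, -0.997, 0.068, 0.448], [-1.0, 0.019, -0.004, -0.173], [0.002, -0.068, -0.998, 1.212], [0.0, 0.0, 0.0, 1.0]]
scene 356.81599653527684 257.2856390583712 188.0573534866547 [[0.864, -0.267, 0.426, 0.155], [-0.503, -0.48, 0.719, -0.792], [0.013, -0.836, -0.549, 0.564], [0.0, 0.0, 0.0, 1.0]]
[-5.58922631e-01 -3.09121338e+00  2.18216841e-03] [[-0.94, 0.35, -0.0], [0.35, 0.94, -0.0], [0.0, -0.0, -1.0]] 0.1
```

View pics/top0.png

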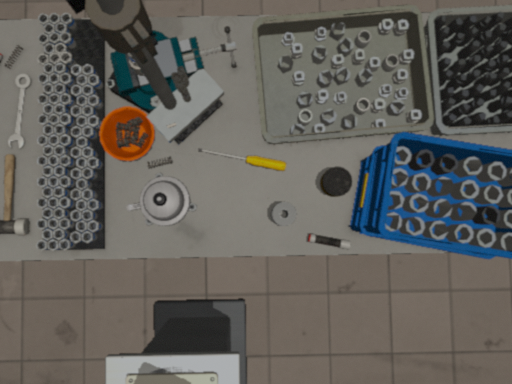

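View pics/scene0.png

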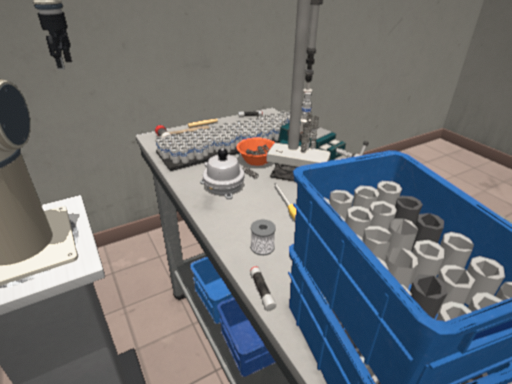

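```bash
python3 - <<'E'
from h import *
im=cv2.imread("pics/top0.png"); s=cv2.imread("pics/scene0.png")
a=cv2.resize(im[165:240,115:215],(640,480),interpolation=cv2.INTER_CUBIC)
cv2.imwrite("pics/crop.png",a)
c=cam("top")
for n,u,v,z in (("knob",160,199,.117),("lid",164,201,.043),("spool",284,213,.06),("tin",336,181,.055),("gauge",328,241,.011),("sdtip",200,151,.01),("sdh",285,166,.013),("spring",160,162,.009),("bowl",127,134,.03),("bench edge",200,258,0),("bluebox",365,220,.1)): print(n,ray(c,u,v,z).round(3))
E
```

```text
knob [0.517 0.007 0.117]
lid [0.517 0.01  0.043]
spool [ 0.483 -0.27   0.06 ]
tin [ 0.555 -0.393  0.055]
gauge [ 0.415 -0.378  0.011]
sdtip [ 0.639 -0.073  0.01 ]
sdh [ 0.598 -0.279  0.013]
spring [0.614 0.024 0.009]
bowl [0.68  0.099 0.03 ]
bench edge [ 0.38  -0.069  0.   ]
bluebox [ 0.462 -0.447  0.1  ]
```

View pics/crop.png

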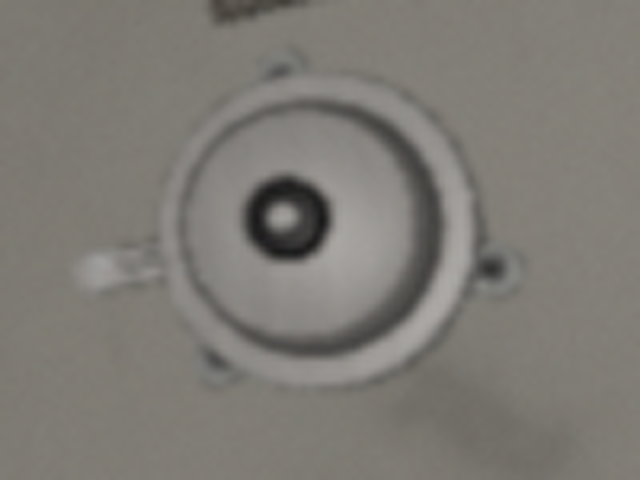

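The scene is clear: the lid is at top-view pixel (164,201), with its ear at (129,207) pointing towards +y. The spool is at (284,213), and there is free bench between the two. Next is a closer look with the wrist camera.

```bash
python3 - <<'E'
from h import *
m.move_to([0.48,0.01,0.30],down(0.2))
c=cam("wrist"); save(c,"pics/w1.png")
print(m.get_time(), m.get_joint_positions(), np.round(c["cam_to_world"],3).tolist())
im=c["image"].astype(int)
k=(im.max(2)<60).astype(np.uint8); n,l,s,ce=cv2.connectedComponentsWithStats(k)
for i in range(1,n):
    if s[i,4]>200: print(s[i],ce[i].round(1),ray(c,*ce[i],.110).round(4))
print("expected knob px",proj(c,[.517,.008,.11]))
E
```

```text
2.4583 [-2.76195148e-03  1.49713246e-01  1.89496561e+00  1.35789408e-04
  1.09691334e+00  1.36663539e+00] [[0.201, -0.926, -0.32, 0.564], [-0.98, -0.19, -0.066, 0.028], [-0.0, 0.327, -0.945, 0.42], [0.0, 0.0, 0.0, 1.0]]
[ 132    0   32  179 1632] [151.2  73.9] [0.5577 0.1324 0.11  ]
[250 124  26  27 430] [261.6 137.5] [0.5176 0.01   0.11  ]
[ 14 214  48  27 387] [ 39.7 224.9] [0.3617 0.2492 0.11  ]
[ 62 222  37  18 285] [ 79.4 229.3] [0.3653 0.2023 0.11  ]
[    0   228   512   156 36151] [233.9 336.9] [ 0.2379 -0.0104  0.11  ]
expected knob px (np.float64(263.22306020886293), np.float64(138.3796833049354))
```

View pics/w1.png

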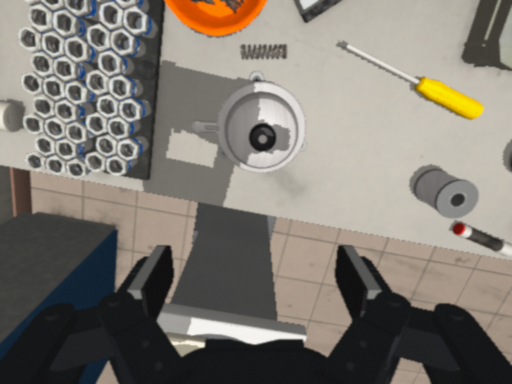

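Knob cap at wrist pixel (262,137), giving about (0.518, 0.010). I'll grip it gently and read the forces.

```bash
python3 - <<'E'
from h import *
o=down(0.2)
m.move_to([.5175,.0095,.17],o); print(m.get_contact_force())
m.servo_line([.5175,.0095,.114],o,rate=.08)
f=np.array(m.get_contact_force()); print("down",f.round(1))
if abs(f[2])<8:
    m.command_gripper(.0,20); print("w",m.get_width(),m.get_grip_force(),np.round(m.get_contact_force(),1),np.round(m.get_torque(),2))
    m.command_gripper(.0,50); print("w",m.get_width(),m.get_grip_force(),np.round(m.get_contact_force(),1))
    for a in (.23,.26,.30,.35):
        m.servo_line([.5175,.0095,.114],down(a),rate=.05); print(a,np.round(m.get_contact_force(),1),np.round(m.get_torque(),2),m.get_time())
E
```

```text
[ 0.26101892 -0.15157497  0.84958786]
down [-0.   0.8 -0.2]
w 0.02916249668792988 21.24950408935547 [-0.1 -0.8  4.7] [-0.09  0.19 -0.03]
w 0.028492750444382358 48.816879987716675 [-0.8 -0.5  5.9]
0.23 [-0.4 -1.4  6.6] [0.07 0.07 0.07] 4.925
0.26 [-0.1 -0.5  5.8] [0.14 0.08 0.04] 5.175
0.3 [ 1.3 -0.2  6.2] [ 0.17 -0.02  0.05] 5.425
0.35 [0.4 0.7 5. ] [0.18 0.04 0.11] 5.675
```

```bash
python3 - <<'E'
from h import *
a=.35; b=np.array(m.get_torque())[2]; n=0
while a<1.9:
    a+=.06; m.servo_line([.5175,.0095,.1145],down(a),rate=.05); t=np.array(m.get_torque()); n+=1
    yaw=R.from_rotvec(m.get_ee_rot()).as_matrix()[:,0]
    if n%3==0 or abs(t[2])>.35: print(round(a,2),np.arctan2(yaw[1],yaw[0]).round(3),np.round(m.get_contact_force(),1),t.round(2))
    if abs(t[2])>.5: break
print(m.get_time())
save(cam("top"),"pics/top1.png")
im=cv2.imread("pics/top1.png")
cv2.imwrite("pics/crop1.png",cv2.resize(im[150:250,100:230],(780,600),interpolation=cv2.INTER_CUBIC))
E
```

```text
0.53 0.527 [0.8 0.3 1.4] [0.1 0.  0.1]
0.71 0.707 [0.4 0.3 1.2] [0.08 0.04 0.02]
0.89 0.887 [-1.   0.6  0.2] [0.08 0.05 0.02]
1.07 1.067 [ 0.7 -0.8 -0.6] [0.03 0.04 0.06]
1.25 1.247 [ 0.3 -0.  -0.8] [0.   0.11 0.05]
1.43 1.428 [-2.9  5.   3.1] [ 0.87  0.48 -0.05]
1.61 1.607 [-5.3  8.3 10.8] [ 1.44  1.08 -0.41]
1.79 1.786 [-9.  10.3 15.7] [ 1.55  1.61 -0.53]
11.675
```

View pics/crop1.png

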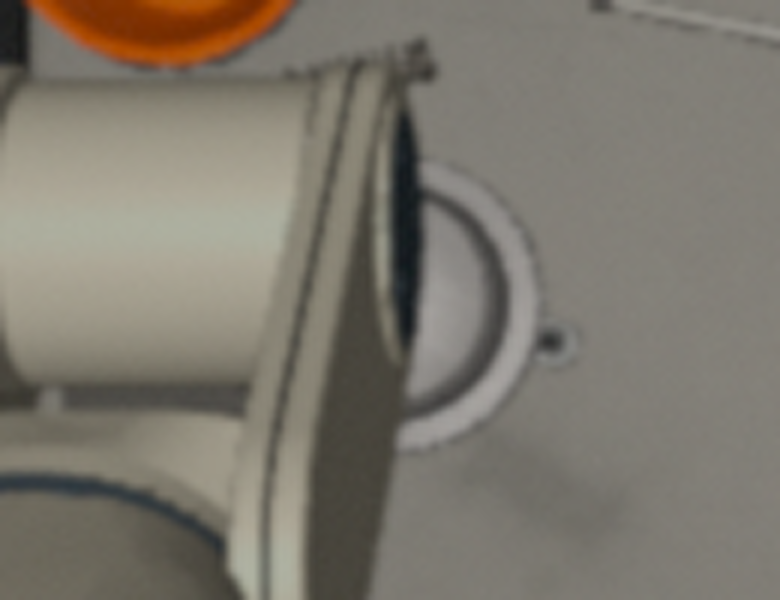

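The torque begins to rise at yaw ≈1.3–1.4 and reaches −0.5 N·m, which suggests the lid is at its stop after about 63°. The crop only shows the arm hiding the ear. I'll release, re-measure the knob and look at the ear.

```bash
python3 - <<'E'
from h import *
m.servo_line([.5175,.0095,.1145],down(1.6),rate=.05); print(np.round(m.get_contact_force(),1),np.round(m.get_torque(),2))
m.command_gripper(.08); print(np.round(m.get_contact_force(),1))
o=down(1.6)
m.servo_line([.5175,.0095,.19],o,rate=.15)
m.move_to([.5175,-.04,.30],o)
c=cam("wrist"); save(c,"pics/w2.png")
im=c["image"].astype(int)
k=(im.max(2)<60).astype(np.uint8); n,l,s,ce=cv2.connectedComponentsWithStats(k)
for i in range(1,n):
    if 200<s[i,4]<2000: print(s[i],ce[i].round(1),ray(c,*ce[i],.110).round(4))
print(proj(c,[.5175,.0095,.11]),m.get_time())
E
```

```text
[-6.5  8.7 12. ] [ 1.27  1.27 -0.12]
[-0.2 -0.3  0.5]
[242 112  27  28 506] [255.3 125.6] [0.518  0.0085 0.11  ]
[351 122  24  36 207] [362.4 142.3] [ 0.6348 -0.0059  0.11  ]
(np.float64(254.87144643493664), np.float64(124.5966544366012)) 13.8667
```

View pics/w2.png

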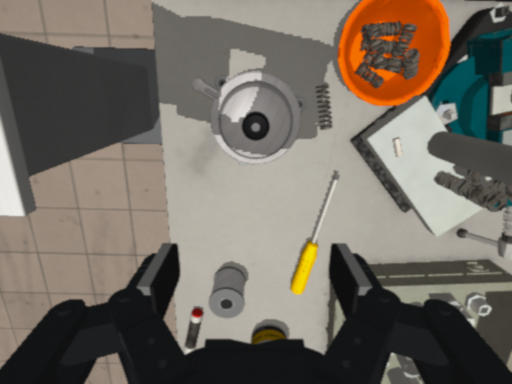

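```bash
python3 - <<'E'
from h import *
c=cam("wrist"); C=np.array([.518,.009])
p=ray(c,199,82,.036); print("now",p.round(3),np.degrees(np.arctan2(*(p[:2]-C)[::-1])))
print("spool",ray(c,230,304,.06).round(4),"driver ends",ray(c,335,175,.01).round(3),ray(c,299,290,.01).round(3),"gauge",ray(c,200,312,.01).round(3))
t=cv2.imread("pics/top0.png"); ct=m.camera("top")
p=ray(ct,129,207.3,.036); print("start",p.round(3),np.degrees(np.arctan2(*(p[:2]-C)[::-1])))
E
```

```text
now [0.445 0.052 0.036] 149.42528127064327
spool [ 0.4868 -0.2688  0.06  ] driver ends [ 0.638 -0.071  0.01 ] [ 0.602 -0.279  0.01 ] gauge [ 0.429 -0.332  0.01 ]
start [0.504 0.094 0.036] 99.49265200523244
```

The ear turned from 99° to 149°, about 50°. That could be the stop or a slip, so I'll regrip more firmly and turn a little further with a force guard.

```bash
python3 - <<'E'
from h import *
P=np.array([.518,.0090,.114]); a=1.6
m.move_to(P+[0,0,.06],down(a)); m.servo_line(P,down(a),rate=.08)
m.command_gripper(0,30); m.command_gripper(0,90); P[2]+=.0005
print(m.get_width(),m.get_grip_force(),np.round(m.get_contact_force(),1),np.round(m.get_torque(),2))
while a<2.4:
    a+=.04; m.servo_line(P,down(a),rate=.05); t=np.array(m.get_torque());f=np.array(m.get_contact_force())
    print(round(a,2),f.round(1),t.round(2))
    if abs(t[2])>.6 or np.hypot(*f[:2])>14: break
print(m.get_time())
E
```

```text
0.027284714949564453 87.9758369922638 [-3.7 -0.2  9. ] [-0.05  0.46  0.03]
1.64 [-1.8  0.7  4.9] [0.15 0.2  0.14]
1.68 [-0.6  1.8  3.8] [0.24 0.12 0.15]
1.72 [-1.   1.1  5. ] [0.21 0.07 0.11]
1.76 [-1.5  2.9  6.5] [ 0.6   0.07 -0.2 ]
1.8 [-3.8  5.1  8.5] [ 0.96  0.39 -0.79]
17.4417
```

A solid stop at yaw ≈1.75, the same place as before. I'll relax slightly and lift with a force guard.

```bash
python3 - <<'E'
from h import *
P=np.array([.518,.0090,.1145]); o=down(1.775)
m.servo_line(P,o,rate=.05); print(np.round(m.get_contact_force(),1),np.round(m.get_torque(),2))
ok=True
for dz in (.002,.004,.006,.009,.013,.02):
    m.servo_line(P+[0,0,dz],o,rate=.03); f=np.array(m.get_contact_force()); print(dz,f.round(1),np.round(m.get_torque(),2))
    if f[2]<-15: ok=False; break
if ok:
    for dz in (.035,.05,.065,.09):
        m.servo_line(P+[0,0,dz],o,rate=.08); print(dz,np.round(m.get_contact_force(),1))
print(ok,m.get_time(),m.get_width())
E
```

```text
[-2.5  6.5  7.9] [ 0.99  0.25 -0.27]
0.002 [-1.1  2.4 -1.7] [ 0.43  0.15 -0.11]
0.004 [-1.8  2.3 -3.7] [ 0.36  0.38 -0.16]
0.006 [-1.9  1.3 -2.7] [ 0.39  0.46 -0.16]
0.009 [-3.2  1.9 -1.7] [ 0.35  0.53 -0.1 ]
0.013 [ 0.3  0.  -3.3] [-0.01 -0.02  0.01]
0.02 [ 0.4  0.1 -2.5] [-0.07 -0.03  0.03]
0.035 [ 0.3 -0.4 -4.2]
0.05 [ 0.6  0.1 -3.6]
0.065 [ 0.5 -0.4 -3.5]
0.09 [-0.2 -0.2 -3.1]
True 20.85 0.027059856461316353
```

```bash
python3 - <<'E'
from h import *
o=down(1.775)
m.servo_line([.49,-.14,.2045],o,rate=.2)
m.servo_line([.49,-.14,.100],o,rate=.12)
z=.100
while z>.080:
    z-=.001; m.servo_line([.49,-.14,z],o,rate=.03); f=m.get_contact_force()
    if f[2]>2: break
print(z,f,m.get_time())
m.command_gripper(.05); m.command_gripper(.085)
print(np.round(m.get_contact_force(),1))
m.servo_line([.49,-.14,.16],o,rate=.15)
# view spool and pan from above
m.move_to([.46,-.10,.32],down(np.pi/2))
c=cam("wrist"); save(c,"pics/w3.png"); print(m.get_time())
print("pred spool",proj(c,[.4868,-.2688,.06]),"spindle",proj(c,[.518,.009,.076]))
E
```

```text
0.088 [-3.86799854 -0.41036719  6.9698249 ] 25.775
[ 1.2 -0.2  0.1]
27.9583
pred spool (np.float64(271.0865554989669), np.float64(263.7881030856921)) spindle (np.float64(303.56598746152366), np.float64(68.0860945494261))
```

View pics/w3.png

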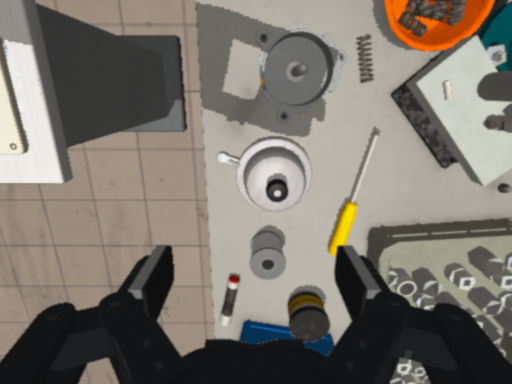

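The lid stands upright on the bench at (275,175), and the open pan shows its spindle at (298,69). The spool bore is at (268,264). Next are close looks at the spool and spindle.

```bash
python3 - <<'E'
from h import *
o=down(1.22); ims=[]
for n,p in (("spindle",[.518,.009,.23]),("spool",[.485,-.269,.20])):
    m.move_to(p,o); c=cam("wrist"); save(c,f"pics/{n}.png"); np.save(f"{n}.npy",[c["cam_to_world"],np.diag([c["fx"],c["fy"],c["cx"],c["cy"]])])
    q=proj(c,[p[0],p[1],.076 if n=="spindle" else .06]); print(n,np.round(q,1)); 
    u,v=map(int,q); v0=max(0,v-75);u0=u-100; print(u0,v0)
    ims.append(cv2.resize(c["image"][v0:v0+150,u0:u0+200,::-1],(400,300),interpolation=cv2.INTER_CUBIC))
cv2.imwrite("pics/both.png",np.hstack(ims)); print(m.get_time())
E
```

```text
spindle [254.1 179.1]
154 104
spool [253.1 184. ]
153 109
29.8083
```

View pics/both.png

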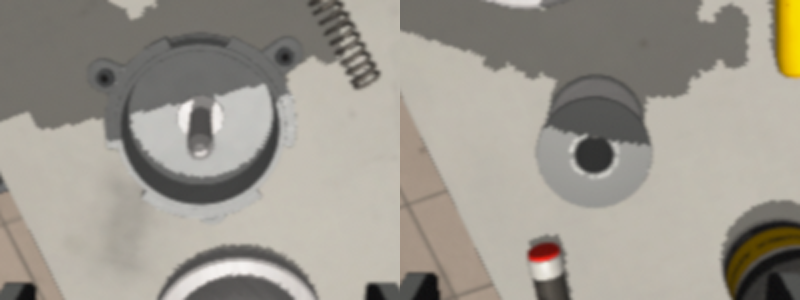

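Spindle tip at pixel (254.5,178), spool bore at (250,186.5). Both are clean measurements from the same tool orientation, so I'll go for the grasp.

```bash
python3 - <<'E'
from h import *
def ld(n):
    T,K=np.load(n+".npy"); return dict(cam_to_world=T,fx=K[0,0],fy=K[1,1],cx=K[2,2],cy=K[3,3])
S=ray(ld("spindle"),254.5,177.7,.0755); B=ray(ld("spool"),250.2,186.3,.06); print(S.round(4),B.round(4))
o=down(1.22); B[2]=.060
m.move_to(B+[0,0,.06],o); m.servo_line(B,o,rate=.1); print(np.round(m.get_contact_force(),1))
m.command_gripper(0,20); m.command_gripper(0,50)
print(m.get_width(),m.get_grip_force(),np.round(m.get_contact_force(),1),m.get_time())
m.servo_line(B+[0,0,.13],o,rate=.12); print(m.get_width(),np.round(m.get_contact_force(),1))
c=cam("wrist"); save(c,"pics/held.png"); p=B+[0,0,.13]
q=proj(c,[B[0],B[1],.19]); print("bore px expected",np.round(q,1)); u,v=map(int,q)
cv2.imwrite("pics/heldc.png",cv2.resize(c["image"][max(v-100,0):v+80,u-120:u+120,::-1],None,fx=2.5,fy=2.5)); print(u-120,max(v-100,0))
np.save("S.npy",S); np.save("B.npy",B)
E
```

```text
[0.5189 0.01   0.0755] [ 0.4816 -0.2702  0.06  ]
[-0.1 -0.1  1.1]
0.053233658773938604 50.62216362567142 [-2.4  0.6  8.8] 31.575
0.05341348375189666 [-0.5  0.2 -2.8]
bore px expected [253.6 272.9]
133 172
```

View pics/heldc.png

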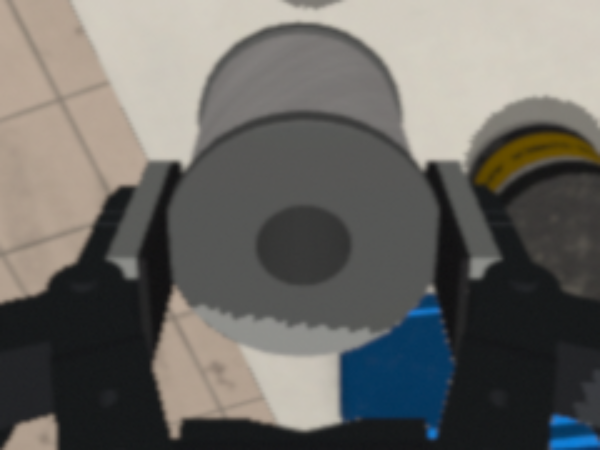

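Held level, with the bore at (254,270), about 3 px from where I expected it. I'll apply that as a small correction and insert under force guard.

```bash
python3 - <<'E'
from h import *
S=np.load("S.npy"); o=down(1.22); p=np.array(m.get_position())
c=cam("wrist"); b=ray(c,254.2,270,.19); d=(b-p)[:2]; print("offset",d)
T=S[:2]-.7*d
m.servo_line([*T,.19],o,rate=.2); m.servo_line([*T,.145],o,rate=.1)
z=.145
while z>.066:
    z-=.003; m.servo_line([*T,z],o,rate=.05); f=np.array(m.get_contact_force())
    if f[2]>3 or np.hypot(*f[:2])>8: print(round(z,4),f.round(1)); break
print(z,f.round(1),m.get_time())
E
```

```text
offset [0.0013493  0.00123006]
0.067 [-3.6  2.3 15.4]
0.06699999999999992 [-3.6  2.3 15.4] 41.5667
```

Contact came at the expected seated height (0.068). I'll release and check.

```bash
python3 - <<'E'
from h import *
p=np.array(m.get_position()); o=down(1.22)
m.servo_line(p+[0,0,.001],o,rate=.03); m.command_gripper(.062); m.command_gripper(.085)
m.servo_line(p+[0,0,.08],o,rate=.1); S=np.load("S.npy")
m.move_to([S[0],S[1]-.03,.23],o); m.hold(.3)
c=cam("wrist"); print("pred top centre",proj(c,[S[0],S[1],.068]),"tip",proj(c,[S[0],S[1],.0755]),m.get_time())
cv2.imwrite("pics/fin.png",cv2.resize(c["image"][40:260,130:400,::-1],None,fx=2.5,fy=2.5))
E
```

```text
pred top centre (np.float64(243.93599373308243), np.float64(150.20698691294126)) tip (np.float64(243.6651134529579), np.float64(151.75964148031582)) 44.1667
```

View pics/fin.png

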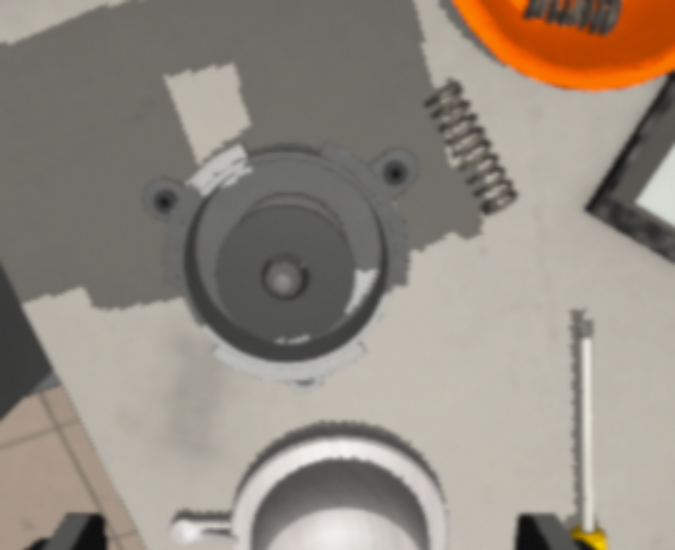

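The spool's top face is centred at (244,150), exactly as predicted for fully seated. The lid stands clear, so I'll hand the job in.

```bash
python3 -c "
from h import *
print(m.sign_off(), m.get_time())"
```

```text
the job is handed in; nothing more can be done
the job is handed in; nothing more can be done
```

I turned the lid to its stop, lifted it off by the knob and stood it upright on the bench clear of the pan; the spool is seated fully down on the spindle, and the job was handed in at about 44 s (the verdict itself was not shown to me).

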